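Release and close the loaded vial tray

TASK

On the bench are two low vial stores whose trays are locked fully out on their slides. Press down the release lever of the tray that is loaded with vials, then push that tray fully home into its housing; leave the empty tray pulled out.

Things in the scene. Friction and masses are not known exactly. Their poses are not given: they have to be found in the camera images.
- vial_pad (a point): Top centre of the loaded tray's release lever: flat black pad 34 (along tray) x 28 mm, 68 mm above the bench, on the tray's right seen by the robot; all lower within 25 mm; vials (top 79 mm) to its left. Pressed straight down with about 4 N it sinks 17 mm to a stop and stays down; past about 9 mm it frees the tray, short of that the tray is locked. At the start x points to the housing, z up.
- vial_pull (a point): Centre of the front face of the grey lip on the loaded tray's front, where to push. Lip 110 mm wide, 52 to 72 mm above the bench, 30 mm proud of the 206 mm wide, 76 mm high front panel. x is level, the way the tray slides in; y left, z up. Pad at first 90 mm behind it, 68 mm right. Housing 210 wide, 240 deep, 100 high begins 190 mm behind it, 50 mm when the tray is home.
- vial_tray (a joint): How far the loaded tray has slid in, m: 0 locked fully out (the start), 0.14 fully home against its stop. Once released it slides with about 3 N and stays where it is left. The loaded tray holds 14 small white-capped vials in its rack.
- empty_tray (a joint): How far the other tray has slid in, m: 0 locked fully out. Identical store, lever and lip, but no vials: only bare dark holes in its rack. It stands beside the loaded one, on either side, and is to stay out.

How it is judged:
By the outcome, as a careful person would: the job done as asked, in the order asked, and still so for the second after the job is handed in, with the robot touching nothing.
It also fails if it takes over 38 s, if anything falls off the work surface, if the arm or the gripper's body presses on something with over 40 N, if the wrist force passes 120 N, or if a joint passes its speed limit or range.

ROBOT

A 7-joint arm with a two-finger parallel gripper is mounted at the origin on the work surface. World frame = base frame: x ahead of the robot, y to its left, z up, the work surface at z = 0. Lengths are in mm, angles in rad, forces in N, time in s.
With the tool pointing down it reaches from about 425 to 875 mm from the base axis. Payload 8.4 kg.
Tool frame: the origin (TCP) lies at the very end of the fingers, on their centre line; the grasp point (between the pads) lies 19 mm behind it; z points along the fingers, y is the direction in which the jaws open and shut (so a half turn about z gives the same grasp; the last joint's range is limited). The gripper opens to 85 mm and grips with 20 to 120 N. Pads are 22 mm wide; open, the fingers measure 114 mm over their backs; the gripper's body (76 mm by 85 mm) begins 54 mm behind the grasp point. The pads swing forward as they close: fully open they stand 13 mm farther back than shut.
Start: joints at [1.042, 0.333, 0.04, 1.465, -0.013, 1.343, -0.059], TCP at [270.823, -590.863, 231.308] pointing down, gripper open.
Joint ranges: [-2.58, 2.58], [-0.38, 2.09], [-1.3, 1.39], [0.25, 2.4], [-1.5, 4.64], [0.08, 2.09], [-2.65, 2.65]. Speed limits (rad/s): [2.22, 2.22, 2.79, 2.79, 3.14, 3.14, 3.14].

INTERFACE

Orientations are given as a 3x3 rotation matrix whose columns are the frame's x, y, z axes.
In Python, from rig import env gives the robot as it stands.
- The arm moves only by the tool carry_out, never from a script. Its argument "motion" is a list that holds one entry, the list of rows, each a list of 7 numbers: the finger opening in m, from 0 to 0.0854, then the shift along the tool's x, y, z in m, then the turn, a rotation vector about the tool's x, y, z in rad. A call has 1 to 5 rows; each row shifts and turns the pose as measured when the row begins, along the tool's axes as they then stand; what a row does not reach is not made up. A row lasts 1/12 s, in which the tool goes at most 41.7 mm and 7.16 degrees, less where a joint would pass 70% of its speed; a pose out of reach is approached as far as the arm can. A call is refused whole if a number of a shift passes 0.0417 or a number of a turn 0.125, either way. A call with a gripper value outside its range is refused whole. The fingers move at their own pace and stop on an object; "grip_force" is the grip in N (left out, the last holds). Time passes only in rows, so rows that do not move let the fingers close. It gives the time, the measured TCP pose, the force and the opening at its end, in the units of the state.
- env.read_state(): the state, without advancing time (a new reading comes with each control period).
- env.snapshot(name): name is "scene" or "top" or "wrist"; returns a dict with "image" (384x512x3 uint8, blue, green, red), "range_z" (384x512 float32, mm along the optical axis (not along the pixel's ray), 0 where there is no reading), "camera_matrix" (3x3 intrinsics, pixels), "k1" (the pictures are not rectified: a ray, as slopes to the right and down, at radius r is drawn at 1 + k1 r^2 times it, then the intrinsics apply), "view" (4x4, takes a point from world to camera coordinates). Camera axes: x right, y down, z forward; pixel columns grow to the right and rows downward; lengths in mm; the calibration is good to about 2 mm. A picture is of the moment at which its call begins.
- env.finish_job(): hands the job in, once; it reports no verdict.
The state is a dict: "clock": time; "qpos": joint angles; "qvel": joint speeds; "effort": joint torques, N m; "tcp_pos": TCP position; "orientation": TCP orientation; "wrist_force": force on the tool from outside, world axes, zero at the start; "ft_torque": the same for the moment, N m; "width": finger opening in mm.
Only numpy, scipy, OpenCV 4.12 (cv2) and the standard library are available. Lean on these libraries where they do the work, as an engineer would, in place of code of your own. Each camera call takes 0.05 s, during which the arm holds its last target.

## Working session

There is one attempt and no reset: what is moved stays moved. The work goes in short steps, Python scripts to look and compute and a tool call to move; the robot and the scene stay as the last step left them, time stands still between calls to the robot, and variables do not carry over. Pictures are saved under pics/ and viewed, and the job is handed in when it is done.

Besides the shell and the picture viewer there is one more tool, called after "Request:" in YAML: its name, and indented under it one key for each argument. carry_out: Moves the arm, as the interface text tells. Its arguments: {"type":"object","properties":{"motion":{"type":"array","items":{"type":"array","items":{"type":"array","items":{"type":"number"}}}},"grip_force":{"type":"number"}},"required":["motion"]}

```bash
mkdir -p pics; ls
python3 - <<'E'
from rig import env
import cv2,numpy as np
s=env.read_state();print(s)
for n in ["scene","top"]:
    d=env.snapshot(n);cv2.imwrite(f"pics/{n}0.png",d["image"]);np.savez(f"{n}0.npz",**d);print(n,d["camera_matrix"],d["k1"],d["view"])
E
```

```text
pics
{'clock': 0.0, 'qpos': array([ 1.04179861,  0.33395791,  0.03985648,  1.4663033 , -0.01343554,
        1.34325845, -0.05850326]), 'qvel': array([-0.00148468, -0.00022507, -0.00068507, -0.00066664,  0.00101955,
        0.00029406,  0.00041662]), 'effort': array([-1.31209363e-03, -6.58548546e+01,  1.36437301e+00, -4.05561447e+01,
        1.64482224e-02,  1.26977058e-02, -5.23565848e-05]), 'tcp_pos': array([ 270.6500244 , -590.46799047,  230.37493669]), 'orientation': array([[ 9.09055274e-01,  4.16674852e-01, -7.59046914e-04],
       [ 4.16675537e-01, -9.09054076e-01,  1.47776686e-03],
       [-7.42664010e-05, -1.65964804e-03, -9.99998620e-01]]), 'wrist_force': array([ 0.0139024 , -0.28909015, -0.24170392]), 'ft_torque': array([ 0.00251448,  0.00044677, -0.00992955]), 'width': 84.99801121159419}
scene [[492.30645851   0.         251.42307356]
 [  0.         492.30645851 190.42941632]
 [  0.           0.           1.        ]] -0.08990816424223323 [[ 2.18735877e-01  9.75612361e-01  1.83067786e-02 -9.83348460e+01]
 [ 6.12805424e-01 -1.22744936e-01 -7.80642808e-01 -3.21517579e+02]
 [-7.59357708e-01  1.81973082e-01 -6.24709267e-01  1.65985584e+03]
 [ 0.00000000e+00  0.00000000e+00  0.00000000e+00  1.00000000e+00]]
top [[372.07488651   0.         247.61306762]
 [  0.         372.07488651 189.32255431]
 [  0.           0.           1.        ]] -0.06703766209530876 [[ 6.40235454e-04 -9.99999721e-01 -3.85265625e-04 -6.05134576e+01]
 [-9.87534344e-01 -5.71612830e-04 -1.57402646e-01  5.94889789e+02]
 [ 1.57402382e-01  4.81237791e-04 -9.87534434e-01  7.12026404e+02]
 [ 0.00000000e+00  0.00000000e+00  0.00000000e+00  1.00000000e+00]]
```

View pics/scene0.png

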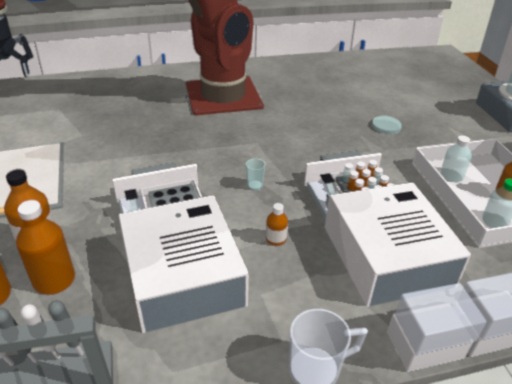

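View pics/top0.png

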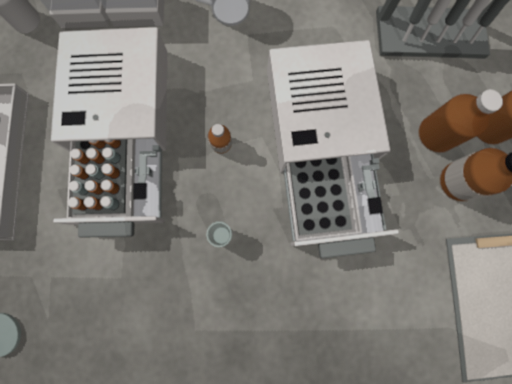

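The top view shows the loaded store on the left: 14 vials, black pad near (140,190), grey lip near (105,229). The empty one is on the right, with its pad near (375,205). Next I measure the loaded one.

```bash
cat > h.py <<'E'
import numpy as np,cv2
def ray(d,uv):
    K=d["camera_matrix"];k1=float(d["k1"]);V=d["view"]
    p=np.array([[(uv[0]-K[0,2])/K[0,0],(uv[1]-K[1,2])/K[1,1]]])[0]
    rd=np.hypot(*p);r=rd
    for _ in range(30): r=rd/(1+k1*r*r)
    s=p*(r/rd if rd else 1)
    R=V[:3,:3];return -R.T@V[:3,3],R.T@np.array([s[0],s[1],1]),s
def plane(d,uv,z):
    o,v,_=ray(d,uv);return o+v*(z-o[2])/v[2]
def depthpt(d,uv):
    o,v,_=ray(d,uv);return o+v*float(d["range_z"][int(round(uv[1])),int(round(uv[0]))])
E
python3 - <<'E'
import numpy as np,cv2
from h import *
d=dict(np.load("top0.npz"));im=d["image"]
cv2.imwrite("pics/crop0.png",cv2.resize(im[120:250,40:180],None,fx=5,fy=4.6,interpolation=cv2.INTER_CUBIC))
g=im.max(2)
m=np.zeros_like(g);m[170:215,128:160]=(g[170:215,128:160]<45)
n,l,st,c=cv2.connectedComponentsWithStats(m)
for i in range(1,n):
    if st[i,4]>20:
        print("pad",st[i],c[i],plane(d,c[i],68),depthpt(d,c[i]))
        r=cv2.minAreaRect(np.argwhere(l==i)[:,::-1].astype(np.float32));print(r)
        for q in cv2.boxPoints(r):print(plane(d,q,68).round(1))
for u,v in [(80,229),(105,229),(130,229),(105,224),(105,234),(60,219),(157,217),(100,60),(58,135),(152,135)]:print((u,v),im[v,u],depthpt(d,(u,v)).round(1))
E
```

```text
pad [134 184  12  15 169] [139.40828402 190.55029586] [588.99153121 155.59661147  68.        ] [589.21887405 156.02928624  66.54095538]
((139.5, 191.0), (14.0, 11.0), 90.0)
[602.2 167.2  68. ]
[602.2 144.9  68. ]
[574.  143.7  68. ]
[574.  165.8  68. ]
(80, 229) [116 119 115] [511.6 269.4  72.8]
(105, 229) [117 119 117] [512.  219.3  72.3]
(130, 229) [94 96 93] [512.2 169.3  73.1]
(105, 224) [116 118 115] [521.8 220.1  71.7]
(105, 234) [115 117 115] [502.2 218.7  72.5]
(60, 219) [189 191 192] [530.8 309.9  76. ]
(157, 217) [119 119 120] [536.5 118.6  66.2]
(100, 60) [163 166 166] [855.9 243.5  98. ]
(58, 135) [198 199 199] [695.2 315.5 100.2]
(152, 135) [184 187 191] [694.  126.8  99.6]
```

View pics/crop0.png

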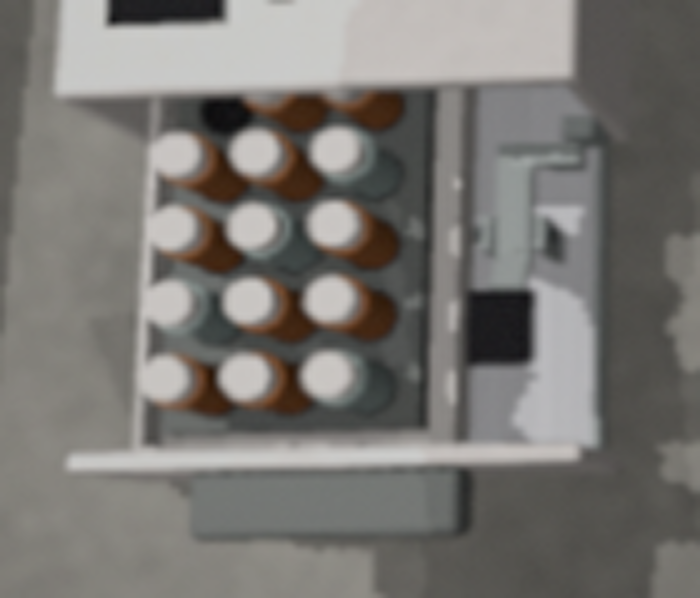

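```bash
python3 - <<'E'
import numpy as np,cv2
from h import *
d=dict(np.load("top0.npz"));im=d["image"];Z=d["range_z"]
P=np.full(im.shape,np.nan)
for v in range(15,260):
  for u in range(30,180):
    P[v,u]=depthpt(d,(u,v))
lip=(abs(P[...,2]-72)<6)&(P[...,0]<532)&(P[...,0]>480)&(im.astype(int).max(2)<150)
lip=cv2.morphologyEx(lip.astype(np.uint8),cv2.MORPH_OPEN,np.ones((3,3)))
n,l,st,c=cv2.connectedComponentsWithStats(lip)
i=1+np.argmax(st[1:,4]);print(st[i])
r=cv2.minAreaRect(np.argwhere(l==i)[:,::-1].astype(np.float32));print(r)
for q in cv2.boxPoints(r):print(plane(d,q,72).round(1))
# front edge
cols=range(st[i,0]+3,st[i,0]+st[i,2]-3)
pts=np.array([plane(d,(u,np.where(l[:,u]==i)[0].max()+.5),72)[:2] for u in cols])
k=np.polyfit(pts[:,1],pts[:,0],1);print("front edge dx/dy",k,"deg",np.degrees(np.arctan(k[0])))
hs=(P[...,2]>88)&(P[...,2]<112)
hs=cv2.morphologyEx(hs.astype(np.uint8),cv2.MORPH_OPEN,np.ones((3,3)))
n,l2,st2,_=cv2.connectedComponentsWithStats(hs);j=1+np.argmax(st2[1:,4]);print(st2[j])
H=np.array([plane(d,q,100)[:2] for q in np.argwhere(l2==j)[:,::-1]],np.float32)
r=cv2.minAreaRect(H);print("housing",r)
print(cv2.boxPoints(r))
a=[plane(d,(u,np.where(l2[:,u]==j)[0].max()+.5),100)[:2] for u in range(st2[j,0]+5,st2[j,0]+st2[j,2]-8)]
a=np.array(a);k=np.polyfit(a[:,1],a[:,0],1);print(k,np.degrees(np.arctan(k[0])))
# scene view pad check
E
python3 - <<'E'
import sys;sys.path.insert(0,'.')
import numpy as np,cv2
d=dict(np.load("scene0.npz"));im=d["image"]
cv2.imwrite("pics/crop1.png",cv2.resize(im[145:240,290:410],None,fx=6,fy=6,interpolation=cv2.INTER_CUBIC))
E
```

```text
[ 78 221  55  16 819]
((105.0, 228.5), (15.0, 54.0), 90.0)
[527.4 274.8  72. ]
[528.  166.4  72. ]
[498.7 165.1  72. ]
[497.9 272.9  72. ]
front edge dx/dy [-3.50273620e-02  5.05758669e+02] deg -2.006099840837143
[   51    28   108   115 11239]
housing ((804.7796630859375, 228.018798828125), (242.16506958007812, 212.10482788085938), 1.6638590097427368)
[[680.6689   330.51077 ]
 [686.82745  118.49538 ]
 [928.89044  125.526825]
 [922.7319   337.54224 ]]
[-3.61527534e-02  6.93316329e+02] -2.070498441994225
```

View pics/crop1.png

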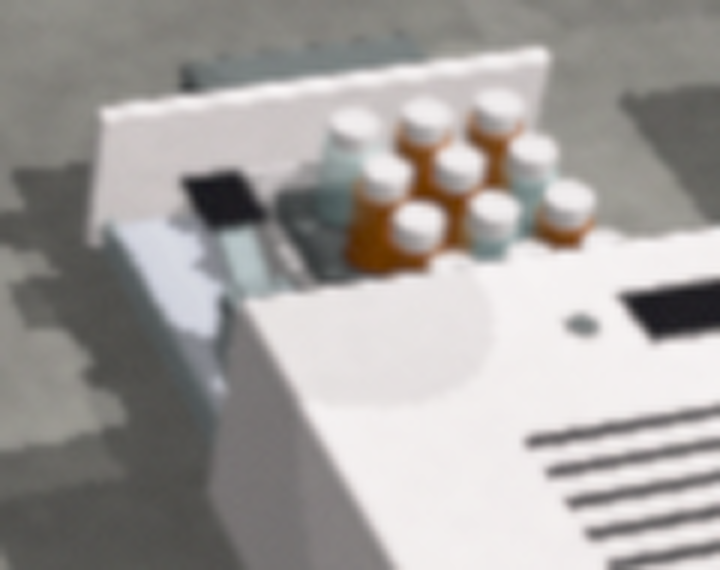

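The measurements agree: tray axis about +2° from world x, lip front at (498, 219, 62), pad at (590, 155, 68). From the lip and the given offsets I predicted the pad at (590.4, 154.2). I'll press with shut fingers, tool y along the slide.

```bash
cat > go.py <<'E'
import sys,numpy as np
from scipy.spatial.transform import Rotation as Ro
from rig import env
s=env.read_state();p=s["tcp_pos"];R=s["orientation"]
t=np.array([float(a) for a in sys.argv[1:4]]);step=float(sys.argv[4]) if len(sys.argv)>4 else 38
a=np.radians(2.);y=np.array([np.cos(a),np.sin(a),0]);x=np.array([-np.sin(a),np.cos(a),0])
G=np.c_[x,y,[0,0,-1]]
print("t",round(s["clock"],2),"p",p.round(1),"F",s["wrist_force"].round(1),"w",round(s["width"],1),"local total mm",(R.T@(t-p)).round(1),"rot",Ro.from_matrix(R.T@G).as_rotvec().round(3))
for i in range(5):
    w=t-p;n=np.linalg.norm(w);w=w*min(1,step/max(n,1e-9))
    rv=Ro.from_matrix(R.T@G).as_rotvec();m=np.linalg.norm(rv);rv=rv*min(1,.11/max(m,1e-9))
    print((R.T@w/1000).round(4).tolist(),rv.round(3).tolist())
    p=p+w;R=R@Ro.from_rotvec(rv).as_matrix()
E
python3 go.py 590 155 200
```

```text
t 0.1 p [ 270.6 -590.5  230.5] F [-0.1  0.   0.3] w 85.5 local total mm [ 600.9 -544.6   31.3] rot [-1.000e-03 -1.000e-03 -1.176e+00]
[0.0281, -0.0255, 0.0015] [-0.0, -0.0, -0.11]
[0.0308, -0.0223, 0.0015] [-0.0, -0.0, -0.11]
[0.033, -0.0187, 0.0015] [-0.0, -0.0, -0.11]
[0.0349, -0.015, 0.0014] [-0.0, -0.0, -0.11]
[0.0363, -0.0111, 0.0014] [-0.0, -0.0, -0.11]
```

Request:
carry_out:
  motion:
    - [[0,0.028,-0.0255,0,0,0,-0.11],[0,0.031,-0.022,0,0,0,-0.11],[0,0.033,-0.019,0,0,0,-0.11],[0,0.035,-0.015,0,0,0,-0.11],[0,0.036,-0.011,0,0,0,-0.11]]
  grip_force: 40

```text
clock: 0.52
tcp_pos: [339.8, -416.7, 225.8]
orientation: [[0.553, 0.833, -0.008], [0.833, -0.553, 0.002], [-0.003, -0.008, -1.0]]
wrist_force: [1.3, -1.2, -0.1]
width: 25.7
```

```bash
python3 go.py 590 155 200
```

```text
t 0.52 p [ 339.8 -416.7  225.8] F [ 1.3 -1.2 -0.1] w 25.7 local total mm [ 614.7 -107.6   25.1] rot [-0.008 -0.    -0.621]
[0.0374, -0.0065, 0.0015] [-0.001, -0.0, -0.11]
[0.0379, -0.0024, 0.0015] [-0.001, -0.0, -0.11]
[0.0379, 0.0018, 0.0015] [-0.001, -0.0, -0.11]
[0.0375, 0.0059, 0.0015] [-0.001, -0.0, -0.11]
[0.0366, 0.01, 0.0015] [-0.001, -0.0, -0.11]
```

Request:
carry_out:
  motion:
    - [[0,0.037,-0.0065,0,0,0,-0.11],[0,0.038,-0.0025,0,0,0,-0.11],[0,0.038,0.002,0,0,0,-0.11],[0,0.0375,0.006,0,0,0,-0.11],[0,0.0365,0.01,0,0,0,-0.11]]

```text
clock: 0.93
tcp_pos: [414.7, -232.9, 224.2]
orientation: [[0.009, 1.0, -0.01], [1.0, -0.009, 0.002], [0.002, -0.01, -1.0]]
wrist_force: [0.9, -0.2, 0.1]
width: 0.0
```

```bash
python3 go.py 590 155 200
```

```text
t 0.93 p [ 414.7 -232.9  224.2] F [ 0.9 -0.2  0.1] w 0.0 local total mm [389.3 172.2  23.3] rot [-0.01  -0.002 -0.044]
[0.0347, 0.0153, 0.0021] [-0.01, -0.002, -0.044]
[0.034, 0.0168, 0.0022] [-0.0, -0.0, -0.0]
[0.034, 0.0168, 0.0022] [0.0, 0.0, -0.0]
[0.034, 0.0168, 0.0022] [0.0, 0.0, -0.0]
[0.034, 0.0168, 0.0022] [0.0, 0.0, -0.0]
```

Request:
carry_out:
  motion:
    - [[0,0.035,0.015,0.002,-0.01,-0.002,-0.044],[0,0.034,0.017,0.002,0,0,0],[0,0.034,0.017,0.002,0,0,0],[0,0.034,0.017,0.002,0,0,0],[0,0.034,0.017,0.002,0,0,0]]

```text
clock: 1.35
tcp_pos: [492.6, -49.7, 213.9]
orientation: [[-0.046, 0.999, 0.001], [0.999, 0.046, -0.001], [-0.001, 0.001, -1.0]]
wrist_force: [1.0, -0.4, -0.7]
width: -0.1
```

Request:
carry_out:
  motion:
    - [[0,0.034,0.017,0.002,0,0,0],[0,0.034,0.017,0.002,0,0,0],[0,0.034,0.017,0.002,0,0,0],[0,0.034,0.017,0.002,0,0,0],[0,0.034,0.017,0.002,0,0,0]]

```text
clock: 1.77
tcp_pos: [571.1, 132.7, 202.7]
orientation: [[-0.044, 0.999, 0.001], [0.999, 0.044, -0.002], [-0.002, 0.001, -1.0]]
wrist_force: [0.9, -1.0, -0.3]
width: -0.4
```

```bash
python3 go.py 590 155 120
```

```text
t 1.77 p [571.1 132.7 202.7] F [ 0.9 -1.  -0.3] w -0.4 local total mm [21.7 19.8 82.6] rot [0.001 0.002 0.009]
[0.0094, 0.0086, 0.0358] [0.001, 0.002, 0.009]
[0.0094, 0.0085, 0.0358] [-0.0, -0.0, -0.0]
[0.0029, 0.0026, 0.011] [0.0, 0.0, -0.0]
[0.0, 0.0, 0.0] [0.0, 0.0, -0.0]
[0.0, 0.0, 0.0] [0.0, 0.0, -0.0]
```

Request:
carry_out:
  motion:
    - [[0,0.011,0.01,0.02,0,0.002,0.009],[0,0.011,0.01,0.02,0,0,0],[0,0,0,0.02,0,0,0],[0,0,0,0.02,0,0,0],[0,0,0,0,0,0,0]]

```text
clock: 2.18
tcp_pos: [591.1, 170.5, 118.1]
orientation: [[-0.048, 0.999, -0.001], [0.999, 0.048, 0.007], [0.007, -0.0, -1.0]]
wrist_force: [-0.3, -0.5, 0.0]
width: -0.1
```

```bash
python3 go.py 590 155 80
python3 - <<'E'
from rig import env
import cv2,numpy as np
d=env.snapshot("top");cv2.imwrite("pics/top1.png",cv2.resize(d["image"][110:260,30:190],None,fx=4.5,fy=4,interpolation=cv2.INTER_CUBIC))
d=env.snapshot("scene");cv2.imwrite("pics/scene1.png",cv2.resize(d["image"][100:240,290:410],None,fx=4,fy=4,interpolation=cv2.INTER_CUBIC))
E
```

```text
t 2.18 p [591.1 170.5 118.1] F [-0.3 -0.5  0. ] w -0.1 local total mm [-15.7  -1.8  38. ] rot [-0.    -0.007  0.013]
[-0.0145, -0.0017, 0.0351] [-0.0, -0.007, 0.013]
[-0.0012, -0.0001, 0.0029] [-0.0, -0.0, 0.0]
[0.0, 0.0, 0.0] [0.0, 0.0, 0.0]
[0.0, 0.0, 0.0] [0.0, 0.0, 0.0]
[0.0, 0.0, 0.0] [0.0, 0.0, 0.0]
```

View pics/scene1.png

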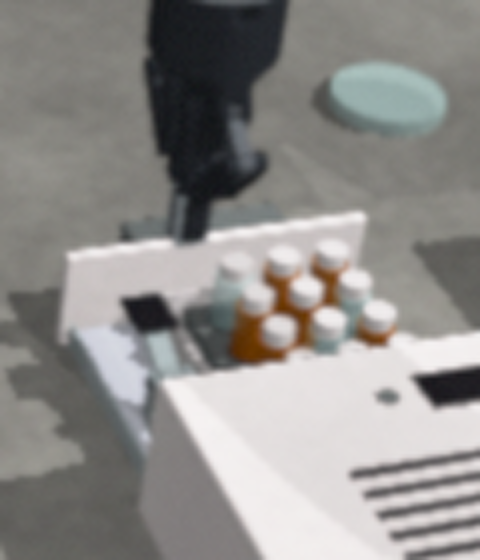

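View pics/top1.png

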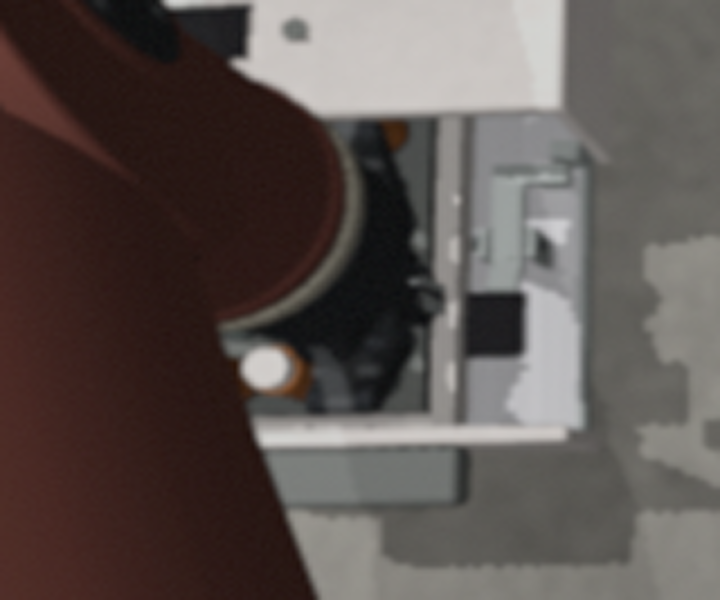

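The scene view shows the shut fingertips above and behind the pad, and the pad clearly visible. The arm had overshot 15 mm to the left, so I correct that before descending.

Request:
carry_out:
  motion:
    - [[0,-0.008,-0.001,0,0,-0.007,0.013],[0,-0.005,-0.001,0,0,0,0],[0,-0.002,0,0.008,0,0,0],[0,0,0,0.008,0,0,0],[0,0,0,0,0,0,0]]

```text
clock: 2.7
tcp_pos: [594.3, 152.0, 110.7]
orientation: [[-0.029, 1.0, 0.012], [1.0, 0.029, -0.0], [-0.001, 0.012, -1.0]]
wrist_force: [0.3, 0.5, 0.3]
width: 0.3
```

```bash
python3 go.py 590 155 80
python3 - <<'E'
from rig import env
import cv2,numpy as np
d=env.snapshot("scene");cv2.imwrite("pics/scene2.png",cv2.resize(d["image"][100:240,290:410],None,fx=4,fy=4,interpolation=cv2.INTER_CUBIC))
d=env.snapshot("wrist");cv2.imwrite("pics/wrist2.png",d["image"])
E
```

```text
t 2.7 p [594.3 152.  110.7] F [0.3 0.5 0.3] w 0.3 local total mm [ 3.1 -4.6 30.7] rot [ 0.012  0.001 -0.006]
[0.0031, -0.0046, 0.0307] [0.012, 0.001, -0.006]
[0.0, 0.0, 0.0] [-0.0, -0.0, -0.0]
[0.0, 0.0, 0.0] [0.0, 0.0, 0.0]
[0.0, 0.0, 0.0] [0.0, 0.0, 0.0]
[0.0, 0.0, 0.0] [0.0, 0.0, 0.0]
```

View pics/scene2.png

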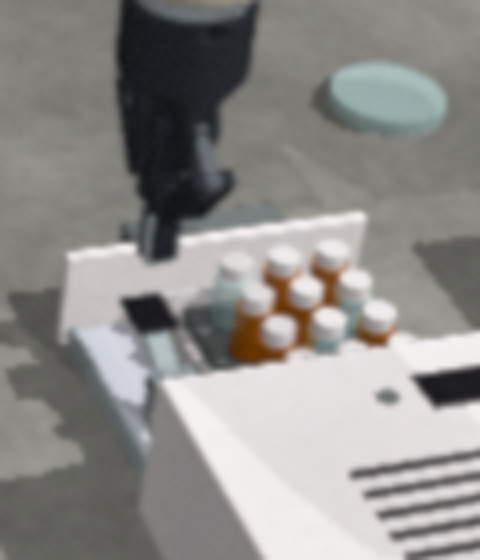

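View pics/wrist2.png

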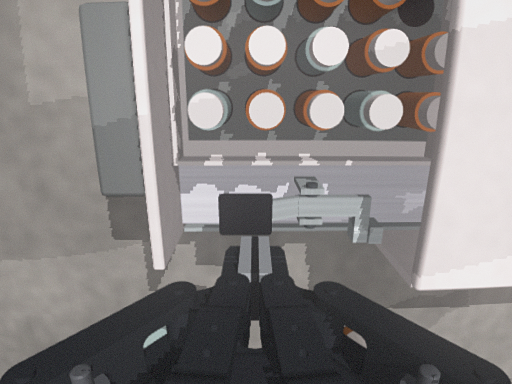

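The wrist view shows the pad unobstructed at about (245,214), with the fingertips just below it. I cross-check its position with this camera.

```bash
python3 - <<'E'
from rig import env
from h import *
d=env.snapshot("wrist");im=d["image"]
m=np.zeros(im.shape[:2],np.uint8);m[185:235,210:280]=im[185:235,210:280].max(2)<45
n,l,st,c=cv2.connectedComponentsWithStats(m)
i=1+np.argmax(st[1:,4]);print(st[i],c[i],plane(d,c[i],68))
x,y,w,h=st[i,:4];print(plane(d,(x,y),68),plane(d,(x+w,y+h),68))
E
python3 go.py 590 155 80
```

```text
t 2.85 p [594.7 152.9 111.8] F [ 0.5 -0.4 -0.1] w 0.4 local total mm [ 2.2 -5.  31.8] rot [ 0.013  0.    -0.005]
[0.0022, -0.005, 0.0318] [0.013, 0.0, -0.005]
[0.0, 0.0, 0.0] [0.0, -0.0, 0.0]
[0.0, 0.0, 0.0] [0.0, 0.0, 0.0]
[0.0, 0.0, 0.0] [0.0, 0.0, 0.0]
[0.0, 0.0, 0.0] [0.0, 0.0, 0.0]Traceback (most recent call last):
  File "<stdin>", line 6, in <module>
    return _wrapfunc(a, 'argmax', axis=axis, out=out, **kwds)
    return bound(*args, **kwds)
ValueError: attempt to get argmax of an empty sequence
```

Run:
```python
from rig import env
from h import *
d=env.snapshot("wrist");im=d["image"];print(im[214,245])
m=np.zeros(im.shape[:2],np.uint8);m[185:240,205:285]=im[185:240,205:285].max(2)<80
n,l,st,c=cv2.connectedComponentsWithStats(m)
for i in range(1,n):
  if st[i,4]<300: continue
  print(st[i],c[i],plane(d,c[i],68))
  x,y,w,h=st[i,:4];print(plane(d,(x,y),68),plane(d,(x+w,y+h),68))
```

```text
[65 64 62]
[ 219  195   53   45 2139] [245.1944834  215.32398317] [588.93238515 156.65674644  68.        ]
[572.41263459 169.73600874  68.        ] [606.71604009 139.88257964  68.        ]
```

Pad at (589, 156.7), size 34 x 29, which agrees with the top view. Now down to just above it.

Request:
carry_out:
  motion:
    - [[0,0.002,-0.004,0.01,0.012,0,-0.005],[0,0,0,0.01,0,0,0],[0,0,0,0,0,0,0],[0,0,0,0,0,0,0]]

```text
clock: 3.23
tcp_pos: [590.3, 156.2, 89.9]
orientation: [[-0.037, 0.999, 0.0], [0.999, 0.037, 0.001], [0.001, 0.0, -1.0]]
wrist_force: [-0.6, 1.5, 0.6]
width: 0.4
```

```bash
python3 go.py 589.5 155.5 60
```

```text
t 3.23 p [590.3 156.2  89.9] F [-0.6  1.5  0.6] w 0.4 local total mm [-0.7 -0.8 29.9] rot [ 0.    -0.001  0.002]
[-0.0007, -0.0008, 0.0299] [0.0, -0.001, 0.002]
[0.0, 0.0, 0.0] [0.0, -0.0, 0.0]
[0.0, 0.0, 0.0] [0.0, 0.0, 0.0]
[0.0, 0.0, 0.0] [0.0, 0.0, 0.0]
[0.0, 0.0, 0.0] [0.0, 0.0, 0.0]
```

Aligned to within 1 mm. Pressing down in small steps.

Request:
carry_out:
  motion:
    - [[0,-0.0005,-0.0005,0.008,0,0,0],[0,0,0,0.006,0,0,0],[0,0,0,0.005,0,0,0],[0,0,0,0.005,0,0,0],[0,0,0,0.005,0,0,0]]

```text
clock: 3.65
tcp_pos: [589.9, 156.2, 59.2]
orientation: [[-0.037, 0.999, 0.001], [0.999, 0.037, 0.001], [0.001, 0.001, -1.0]]
wrist_force: [-2.0, -1.9, 6.1]
width: 0.1
```

Request:
carry_out:
  motion:
    - [[0,0,0,0.005,0,0,0],[0,0,0,0.003,0,0,0]]

```text
clock: 3.82
tcp_pos: [590.6, 156.3, 51.8]
orientation: [[-0.037, 0.999, 0.002], [0.999, 0.037, 0.0], [0.0, 0.002, -1.0]]
wrist_force: [-3.1, -3.2, 29.4]
width: -0.0
```

It hit the stop: z = 51.8, force rising to 29 N. I lift straight up and check.

Request:
carry_out:
  motion:
    - [[0,0,0,-0.008,0,0,0],[0,0,0,-0.015,0,0,0],[0,0,0,-0.02,0,0,0],[0,0,0,-0.02,0,0,0],[0,0,0,0,0,0,0]]

```text
clock: 4.23
tcp_pos: [590.4, 156.4, 117.9]
orientation: [[-0.037, 0.999, 0.001], [0.999, 0.037, 0.001], [0.001, 0.001, -1.0]]
wrist_force: [1.3, -0.0, 0.4]
width: 0.2
```

```bash
python3 go.py 463 150 130
python3 - <<'E'
from rig import env
from h import *
d=env.snapshot("wrist");im=d["image"]; cv2.imwrite("pics/wrist3.png",im)
for p in [(243,205),(245,215),(250,220)]: print(im[p[1],p[0]],depthpt(d,p))
E
```

```text
t 4.23 p [590.4 156.4 117.9] F [ 1.3 -0.   0.4] w 0.2 local total mm [  -1.7 -127.5  -12.3] rot [ 0.001 -0.001  0.002]
[-0.0005, -0.0378, -0.0037] [0.001, -0.001, 0.002]
[-0.0006, -0.0378, -0.0036] [0.0, -0.0, 0.0]
[-0.0006, -0.0378, -0.0036] [-0.0, -0.0, 0.0]
[-0.0002, -0.0141, -0.0013] [0.0, 0.0, 0.0]
[0.0, 0.0, 0.0] [-0.0, -0.0, 0.0]
[61 60 61] [581.87363376 157.55716784  47.26978388]
[57 55 60] [583.55007565 150.65817011  49.12060529]
[64 60 62] [587.26267326 146.57706723  48.23819548]
```

View pics/wrist3.png

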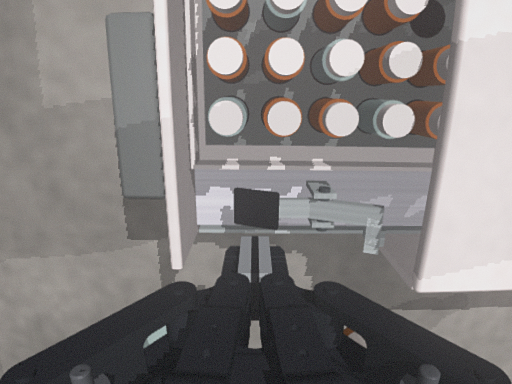

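The pad stayed down at about 49 mm in the depth image, so the tray is released. Next, out in front of the lip.

Request:
carry_out:
  motion:
    - [[0,0.012,-0.03,0,0,0,0],[0,0.015,-0.03,0,0,0,0],[0,0.015,-0.03,0,0,0,0],[0,0.012,-0.025,0,0,0,0],[0,0,0,0,0,0,0]]

```text
clock: 4.7
tcp_pos: [469.0, 205.4, 114.3]
orientation: [[-0.032, 0.999, -0.001], [0.999, 0.032, -0.0], [-0.0, -0.001, -1.0]]
wrist_force: [-0.3, 1.1, -0.2]
width: -0.1
```

```bash
python3 go.py 455 217.5 57
```

```text
t 4.7 p [469.  205.4 114.3] F [-0.3  1.1 -0.2] w -0.1 local total mm [ 12.6 -13.5  57.3] rot [-0.001  0.    -0.003]
[0.008, -0.0085, 0.0362] [-0.001, 0.0, -0.003]
[0.0047, -0.005, 0.0211] [-0.0, 0.0, -0.0]
[0.0, 0.0, 0.0] [-0.0, 0.0, -0.0]
[0.0, 0.0, 0.0] [-0.0, 0.0, -0.0]
[0.0, 0.0, 0.0] [-0.0, 0.0, -0.0]
```

Request:
carry_out:
  motion:
    - [[0,0.007,-0.008,0,0,0,0],[0,0.006,-0.006,0.01,0,0,0],[0,0,0,0.02,0,0,0],[0,0,0,0.02,0,0,0],[0,0,0,0,0,0,0]]

```text
clock: 5.12
tcp_pos: [453.1, 219.7, 61.6]
orientation: [[-0.032, 0.999, 0.001], [0.999, 0.032, -0.001], [-0.001, 0.001, -1.0]]
wrist_force: [0.9, -0.8, -0.4]
width: -0.1
```

```bash
python3 go.py 475 218 55;python3 - <<'E'
from rig import env
import cv2,numpy as np
d=env.snapshot("wrist");cv2.imwrite("pics/wrist4.png",d["image"])
E
```

```text
t 5.12 p [453.1 219.7  61.6] F [ 0.9 -0.8 -0.4] w -0.1 local total mm [-2.4 21.8  6.7] rot [ 0.001  0.001 -0.003]
[-0.0024, 0.0218, 0.0067] [0.001, 0.001, -0.003]
[0.0, 0.0, 0.0] [0.0, 0.0, -0.0]
[0.0, 0.0, 0.0] [0.0, 0.0, -0.0]
[0.0, 0.0, 0.0] [0.0, 0.0, -0.0]
[0.0, 0.0, 0.0] [0.0, 0.0, -0.0]
```

View pics/wrist4.png

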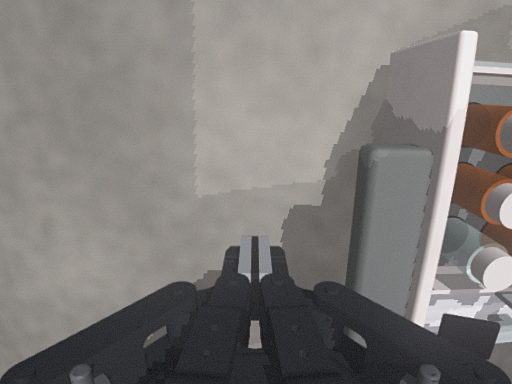

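The fingers stand in front of the lip, clear of it. I lower a little and push along tool y.

Request:
carry_out:
  motion:
    - [[0,-0.001,0.008,0.005,0,0,0],[0,-0.001,0.008,0.002,0,0,0],[0,0,0.006,0,0,0,0],[0,0,0.005,0,0,0,0],[0,0,0.005,0,0,0,0]]

```text
clock: 5.58
tcp_pos: [490.5, 219.4, 57.5]
orientation: [[-0.031, 1.0, 0.004], [1.0, 0.031, 0.001], [0.001, 0.004, -1.0]]
wrist_force: [-3.5, -0.3, -1.0]
width: -0.1
```

Request:
carry_out:
  motion:
    - [[0,0,0.006,0,0,0,0],[0,0,0.006,0,0,0,0],[0,0,0.006,0,0,0,0]]

```text
clock: 5.83
tcp_pos: [509.2, 219.9, 57.5]
orientation: [[-0.031, 1.0, 0.001], [1.0, 0.031, 0.001], [0.001, 0.001, -1.0]]
wrist_force: [-3.0, -0.2, 0.9]
width: 0.2
```

```bash
python3 go.py 622 223.5 55 12
```

```text
t 5.83 p [509.2 219.9  57.5] F [-3.  -0.2  0.9] w 0.2 local total mm [1.000e-01 1.129e+02 2.600e+00] rot [ 0.001 -0.001 -0.004]
[0.0, 0.012, 0.0003] [0.001, -0.001, -0.004]
[-0.0, 0.012, 0.0003] [-0.0, 0.0, 0.0]
[-0.0, 0.012, 0.0003] [0.0, 0.0, 0.0]
[-0.0, 0.012, 0.0003] [0.0, 0.0, 0.0]
[-0.0, 0.012, 0.0003] [0.0, 0.0, 0.0]
```

The tray slides at 3 N. Pushing on.

Request:
carry_out:
  motion:
    - [[0,0,0.012,0,0,0,0],[0,0,0.012,0,0,0,0],[0,0,0.012,0,0,0,0],[0,0,0.012,0,0,0,0],[0,0,0.012,0,0,0,0]]

```text
clock: 6.25
tcp_pos: [570.8, 221.7, 57.5]
orientation: [[-0.032, 0.999, -0.002], [0.999, 0.032, -0.002], [-0.002, -0.003, -1.0]]
wrist_force: [-2.9, 0.1, 2.3]
width: 0.0
```

Request:
carry_out:
  motion:
    - [[0,0,0.008,0,0,0,0],[0,0,0.008,0,0,0,0],[0,0,0.006,0,0,0,0],[0,0,0.005,0,0,0,0]]

```text
clock: 6.58
tcp_pos: [601.2, 222.3, 57.4]
orientation: [[-0.031, 1.0, -0.003], [1.0, 0.031, -0.002], [-0.002, -0.003, -1.0]]
wrist_force: [-2.1, -1.3, 2.0]
width: -0.1
```

```bash
python3 go.py 626 223.5 55 5
```

```text
t 6.58 p [601.2 222.3  57.4] F [-2.1 -1.3  2. ] w -0.1 local total mm [ 0.4 24.8  2.3] rot [-0.003  0.002 -0.004]
[0.0001, 0.005, 0.0005] [-0.003, 0.002, -0.004]
[0.0001, 0.005, 0.0005] [-0.0, -0.0, 0.0]
[0.0001, 0.005, 0.0005] [0.0, 0.0, -0.0]
[0.0001, 0.005, 0.0005] [0.0, 0.0, -0.0]
[0.0001, 0.0049, 0.0005] [0.0, 0.0, -0.0]
```

Request:
carry_out:
  motion:
    - [[0,0,0.005,0,0,0,0],[0,0,0.005,0,0,0,0],[0,0,0.004,0,0,0,0],[0,0,0.004,0,0,0,0]]

```text
clock: 6.92
tcp_pos: [620.6, 222.9, 57.4]
orientation: [[-0.031, 1.0, -0.003], [1.0, 0.031, -0.002], [-0.002, -0.003, -1.0]]
wrist_force: [-2.9, -1.1, 0.6]
width: 0.1
```

Request:
carry_out:
  motion:
    - [[0,0,0.004,0,0,0,0],[0,0,0.003,0,0,0,0]]

```text
clock: 7.08
tcp_pos: [624.2, 223.0, 57.1]
orientation: [[-0.032, 0.999, -0.011], [0.999, 0.032, -0.005], [-0.004, -0.011, -1.0]]
wrist_force: [-28.1, -6.2, 19.9]
width: -0.2
```

Force jumped to 28 N at x = 624, right where the stop should be. One more small press to be sure it's seated, then back off.

Request:
carry_out:
  motion:
    - [[0,0,0.002,0,0,0,0],[0,0,0.002,0,0,0,0]]

```text
clock: 7.25
tcp_pos: [623.7, 223.0, 57.3]
orientation: [[-0.034, 0.999, -0.021], [0.999, 0.034, -0.008], [-0.008, -0.021, -1.0]]
wrist_force: [-11.5, -3.2, 9.0]
width: -0.2
```

Request:
carry_out:
  motion:
    - [[0,0,-0.01,0,0,0,0],[0,0,-0.02,0,0,0,0],[0,0,-0.03,0,0,0,0],[0,0,-0.03,-0.02,0,0,0],[0,0,0,-0.03,0,0,0]]

```text
clock: 7.67
tcp_pos: [531.0, 218.5, 103.8]
orientation: [[-0.033, 0.999, -0.027], [0.999, 0.033, -0.01], [-0.009, -0.027, -1.0]]
wrist_force: [0.9, 1.4, -0.1]
width: -0.4
```

Request:
carry_out:
  motion:
    - [[0,-0.03,0,-0.03,0,0,0],[0,-0.036,0,-0.02,0,0,0],[0,-0.036,0,0,0,0,0],[0,-0.036,0,0,0,0,0],[0,-0.03,0,0,0,0,0]]

```text
clock: 8.08
tcp_pos: [541.6, 56.3, 166.2]
orientation: [[-0.05, 0.999, -0.01], [0.999, 0.05, -0.005], [-0.005, -0.01, -1.0]]
wrist_force: [0.7, -0.4, 0.2]
width: 0.1
```

Request:
carry_out:
  motion:
    - [[0,-0.03,0,0,0,0,0],[0,-0.036,0,0,0,0,0],[0,-0.02,0,0,0,0,0],[0,0,0,0,0,0,0],[0,0,0,0,0,0,0]]

```text
clock: 8.5
tcp_pos: [549.5, -44.4, 169.9]
orientation: [[-0.039, 0.999, 0.001], [0.999, 0.039, -0.011], [-0.011, 0.0, -1.0]]
wrist_force: [-0.5, 0.4, -0.7]
width: 0.3
```

Run:
```python
from rig import env
from h import *
s=env.read_state();print(s["clock"],s["wrist_force"].round(1),s["tcp_pos"].round(1),s["qvel"].round(3))
d=env.snapshot("top");np.savez("top5.npz",**d);cv2.imwrite("pics/top5.png",d["image"])
```

```text
8.5 [-0.5  0.4 -0.7] [549.5 -44.4 169.9] [ 0.034  0.003  0.021 -0.012  0.014 -0.003  0.015]
```

View pics/top5.png

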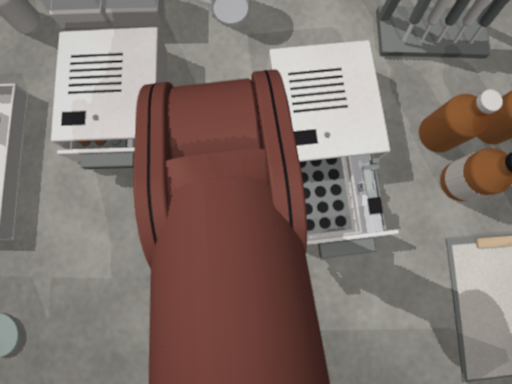

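The top view shows the loaded tray nearly or fully in, with its lip at about (105,160); the empty one is still out. I measure the travel.

Run:
```python
from h import *
a=dict(np.load("top0.npz"));b=dict(np.load("top5.npz"))
for nm,d,r in [("before",a,(222,250)),("after",b,(153,185))]:
    im=d["image"]
    for u in (85,95,105,115,125):
        g=im[r[0]:r[1],u].astype(int).max(1) ;dz=d["range_z"][r[0]:r[1],u]
        k=int(np.argmax(np.diff(dz)))
        P=plane(d,(u,r[0]+k+.5),72);print(nm,u,r[0]+k,dz[k].round(),dz[k+1].round(),P.round(1))
cv2.imwrite("pics/crop5.png",cv2.resize(b["image"][110:190,40:180],None,fx=5,fy=5,interpolation=cv2.INTER_CUBIC))
for d in (a,b):
    for p in [(320,247),(345,247),(375,205)]: print(p,depthpt(d,p).round(1))
```

```text
before 85 236 721.0 791.0 [497.1 258.7  72. ]
before 95 236 724.0 791.0 [497.2 238.6  72. ]
before 105 236 723.0 789.0 [497.4 218.6  72. ]
before 115 236 731.0 794.0 [497.5 198.7  72. ]
before 125 229 0.0 722.0 [511.3 179.5  72. ]
after 85 168 749.0 814.0 [633.3 268.   72. ]
after 95 168 755.0 813.0 [633.3 247.3  72. ]
after 105 168 755.0 817.0 [633.2 226.7  72. ]
after 115 167 751.0 818.0 [635.2 206.3  72. ]
after 125 167 753.0 816.0 [635.2 185.9  72. ]
(320, 247) [ 478.2 -200.5   69.9]
(345, 247) [ 478.  -249.    71.5]
(375, 205) [ 560.3 -313.5   66.9]
(320, 247) [ 478.2 -201.    67.6]
(345, 247) [ 478.  -248.8   72.1]
(375, 205) [ 560.4 -313.8   66.1]
```

View pics/crop5.png

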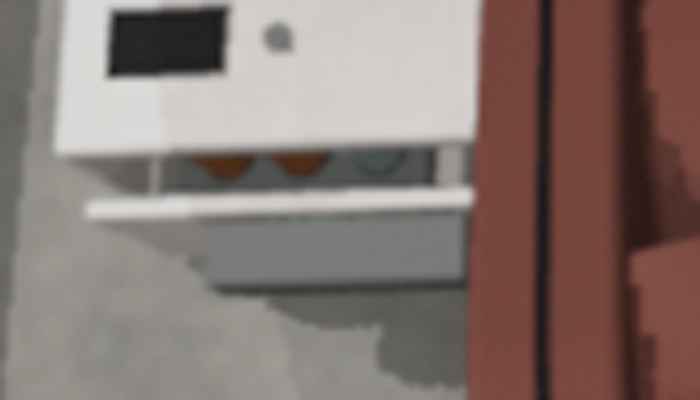

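The pixel travel is about 137 ± 2 mm against 140 expected, so it's inconclusive. I'll redo it with sub-pixel edges.

Run:
```python
from h import *
a=dict(np.load("top0.npz"));b=dict(np.load("top5.npz"))
def edge(d,u,lo,hi,sign):
    g=cv2.GaussianBlur(d["image"],(0,0),0.8).astype(float).mean(2)[:,u]
    dg=np.gradient(g)*sign
    k=lo+int(np.argmax(dg[lo:hi]));y0,y1,y2=dg[k-1:k+2]
    return k+(y0-y2)/(2*(y0-2*y1+y2)), dg[k]
us=range(70,130,4)
for nm,(l0,h0),(l1,h1),z,s in [("panel top back edge(dark->white)",(212,222),(144,153),76,1),("panel front (white->grey)",(217,226),(149,157),76,-1)]:
    A=np.array([[*plane(a,(u,edge(a,u,l0,h0,s)[0]),z)[:2]] for u in us]);B=np.array([[*plane(b,(u,edge(b,u,l1,h1,s)[0]),z)[:2]] for u in us])
    fa=np.polyfit(A[:,1],A[:,0],1);fb=np.polyfit(B[:,1],B[:,0],1)
    print(nm,"at y=225/220",np.polyval(fa,218),np.polyval(fb,223),np.polyval(fb,223)-np.polyval(fa,218),A[:,0].round(1),B[:,0].round(1))
# housing edge both images sanity
d=b
H=np.array([plane(d,(u,edge(d,u,136,146,-1)[0]),100)[:2] for u in range(60,128,4)]);print(np.polyval(np.polyfit(H[:,1],H[:,0],1),223),H[:,0].round(1))
H=np.array([plane(a,(u,edge(a,u,132,146,-1)[0]),100)[:2] for u in range(60,128,4)]);print(np.polyval(np.polyfit(H[:,1],H[:,0],1),223))
```

```text
panel top back edge(dark->white) at y=225/220 538.9456027380475 675.6450816395541 136.6994789015066 [535.4 534.8 535.4 535.6 540.1 540.4 540.3 540.5 539.8 537.9 537.2 537.
 541.3 542.5 537.5] [673.2 674.  674.2 674.3 674.7 674.5 674.7 675.  675.6 675.3 676.1 676.3
 676.3 676.4 676.4]
panel front (white->grey) at y=225/220 527.775852702069 667.3765539995564 139.6007012974875 [525.5 525.6 526.1 526.5 526.9 527.1 527.2 527.3 527.5 527.5 527.9 528.2
 528.5 528.8 529.2] [664.5 664.8 665.7 666.  666.2 666.4 666.6 666.7 667.  667.2 667.5 667.9
 668.1 668.3 668.5]
686.5274226834808 [684.2 684.2 684.4 684.9 685.4 685.1 685.1 685.2 686.  685.8 685.9 686.2
 687.  687.4 687.6 687.5 687.8]
686.4004249810692
```

The clean panel-front edge gives 139.6 mm of travel, and the panel face is 19 mm ahead of the housing (20 expected at home). That fits the force stop. The empty tray hasn't moved and the arm is clear, so I'm handing in.

Run:
```python
from rig import env
s=env.read_state();print(s["clock"],s["wrist_force"].round(1),abs(s["qvel"]).max());print(env.finish_job())
```

```text
8.55 [-0.  -1.1  0.8] 0.018946073491481048
the job is handed in; nothing more can be done
None
```

I pressed the loaded tray's release lever down to its stop and pushed that tray home by its lip. I then backed the arm off and handed the job in at 8.6 s, inside the 38 s limit.

**Lever:** the shut fingers reached z = 51.8 mm with the force at 29 N. After I lifted off, the pad stayed down at about 49 mm in the wrist camera's depth image.

**Loaded tray:** it slid at about 3 N, and the force jumped to 28 N at the stop. I measured the travel three ways, and they did not all agree:
- **Panel's front edge:** 139.6 mm, with the panel face 19 mm ahead of the housing where about 20 mm is expected at home. This was the cleanest edge and the one I relied on.
- **Lip edge:** about 137 ± 2 mm, limited by whole-pixel steps.
- **Panel's back edge:** about 137 mm, but noisy in the first picture.

Together with the force stop, I take the tray to be fully home. I did not push it again to confirm.

**Empty tray:** its lip and lever pad measured the same before and after, to within about 2 mm, so it is still out.

**Arm:** it was clear of everything at hand-in, with only about 1 N of noise on the wrist. It overshot by 15 mm above the tray on the way in; I corrected that before touching anything.

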